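# Take the weight readout off its keyhole studs for repair

### The arm

A 6-joint arm with a two-finger parallel gripper is mounted at the origin on the work surface. World frame = base frame: x ahead of the robot, y to its left, z up, the work surface at z = 0. Lengths are in mm, angles in degrees, forces in N, time in s.
With the tool pointing down it reaches from about 300 to 850 mm from the base axis. Payload 4.2 kg.
Tool frame: the origin (TCP) lies at the very end of the fingers, on their centre line; the grasp point (between the pads) lies env.pinch_z behind it (env.pinch_z is the distance from the TCP to the grasp point, in mm); z points along the fingers, y is the line along which they close (so a half turn about z gives the same grasp; the last joint's range is limited). The gripper opens to 91 mm and grips with 3 to 60 N. Pads are 32 mm wide; open, the fingers measure 118 mm over their backs; the gripper's body (76 mm by 178 mm) begins 60 mm behind the grasp point.
Start: joints at [-76.203, 18.312, 89.639, -0, 72.044, -1.146], TCP at [148.268, -555.572, 213.976] pointing down, gripper open.
Joint ranges: [-177.97, 177.97], [-48.28, 115.42], [12.27, 149.76], [-77.06, 257.06], [2.81, 150.46], [-146.56, 146.56]. Speed limits (degrees/s): [147.25, 147.25, 180, 180, 180, 180].

### API

Orientations are given as [roll, pitch, yaw] about the fixed x, y, z axes, in that order (R = Rz(yaw) Ry(pitch) Rx(roll)).
In Python, from workcell import state, vision, job_done, env gives the robot as it stands.
- The arm moves only by the tool servo_tool, never from a script. Its argument "rows" is a list of rows, each a list of 5 numbers: the shift along the tool's x, y, z scaled (see below), then the turn about the tool's z scaled (see below), then the opening, from 0 (shut) to 1 (fully open). A call has 1 to 20 rows; each row is the pose to reach, as a shift and turn from the pose commanded when the call began, along the tool's axes at that moment; what a row does not reach only later rows make up. The controller multiplies each number of a shift by 200 mm and each number of a turn by 90 degrees. A row lasts 1/12 s, in which the tool goes at most 41.7 mm and 7.16 degrees, less where a joint would pass 70% of its speed; a pose out of reach is approached as far as the arm can. A call with a number of a shift or a turn outside -1 to 1 is refused whole. A call with a gripper value outside its range is refused whole. The fingers move at their own pace and stop on an object; "force" is the grip in N (left out, the last holds). Time passes only in rows, so rows that repeat a pose let the fingers close. It gives the time, the measured TCP pose, the force, the opening and the grip force at its end, in the units of the state.
- state(): the state, without advancing time (a new reading comes with each control period).
- vision.grab_frame(name): name is "side" or "top" or "wrist"; returns the picture (420x560x3 uint8, red, green, blue); there is no depth.
- vision.camera_info(name): a dict with "vertical_fov" (degrees; the focal length in pixels is half the picture's height over the tangent of half this angle, whatever the lens; pixels are square), "cx", "cy" (the principal point, pixels), "distortion" ([k1, k2, p1, p2, k3] as OpenCV has them; the pictures are not rectified), "T" (4x4, takes a point from camera to world coordinates). Camera axes: x right, y up, looking along -z (the intrinsics and any distortion apply to the point x, -y, -z); pixel columns grow to the right and rows downward; lengths in mm; the calibration is good to about 2 mm. A picture is of the moment at which its call begins: read the wrist's pose just before it. camera_info takes no time and is no camera call; for the wrist camera it gives the pose at the moment of the call.
- job_done(): hands the job in; it is judged then, once.
The state is a dict: "time_s": time; "qpos": joint angles; "qvel": joint speeds; "effort": joint torques, N m; "ee_pos": TCP position; "ee_rot": TCP orientation; "force": force on the tool from outside, world axes, zero at the start; "torque": the same for the moment, N m; "gripper_width": finger opening in mm; "gripper_force": force on a finger pad.
Only numpy, scipy, OpenCV 4.12 (cv2) and the standard library are available. Lean on these libraries where they do the work, as an engineer would, in place of code of your own. Each camera call takes 0.05 s, during which the arm holds its last target. There are 200 camera calls.

### The job

The weight readout with the rectangular screen is to go for repair. Take it down from the stand: raise it until the stud heads are in the wide ends of its keyhole slots and draw it off, then set it down upright on the floor of the empty grey tray, without dropping it. Leave the round-dial unit hanging and everything else where it is.

Things in the scene. Friction and masses are not known exactly. Their poses are not given: they have to be found in the camera images.
- readout: Weight readout: grey case with a dark rectangular screen and three round buttons on its face, 48 mm deep (x), 70 wide (y), 90 tall (z), about 0.4 kg, flat-bottomed. Origin: centre of its underside; x points out of its face, z up. Hanging in either place of the stand: origin about 45 mm above the table, 24 mm in front of the plate (x -24 mm, its back, touches it); it may lean 2 degrees.
- readout_handle (a point): Middle of the level bar of the readout's black bow handle, 122 mm above the case's underside, 32 mm above its top: the bar is 20 mm thick in x, 60 mm long in y, 20 mm tall, on a post under each end. Can be pinched from above, front to back.
- readout_slot_left (a point): Centre of the wide part of the keyhole slot in the readout's left ear (y +51, z 36, x -21 mm). The ears are flat, 6 mm thick, flush with the case's back, out to y +-67, z 18 to 74 mm. Upright slot: narrow part 11 mm wide, closed top end at z 66; wide part below, 24 mm wide, z 24 to 48. Hanging, the top end rests on the stud; raised 26 mm (23 to 29), the stud head fits the wide part.
- readout_slot_right (a point): The same point of the readout's right ear (y -51 mm).
- dial: Look-alike unit of the same case, handle and ears, hanging beside the readout in the other place, but with a round clock-like dial on its face. Origin and axes as the readout's; the top of its handle is 177 mm above the table. It must stay hanging.
- stand: Fixed low stand: grey upright plate 330 mm wide (y), 8 thick, 130 tall on a flat foot (8 mm thick, reaching 30 mm in front of the plate). Origin: at table height under the middle of the plate's front face; x points out of that face, where the units hang, away from the robot give or take 15 degrees; z up. Two places side by side, middles at y +85 and -85 mm. It stands left or right of the robot's midline.
- place_left (a point): Midpoint between the roots of the two studs of the place at the stand's y +85 mm, on the plate's face, 107 mm above the table. Its studs are 51 mm to either side. A stud: shank 8 mm across and 8 mm long, then a flat head 17 mm across and 4 mm thick; it stands out 12 mm in all, level, along the stand's x.
- place_right (a point): The same for the place at the stand's y -85 mm.
- tray: Fixed open grey plastic tray, 220 (x) by 200 (y) mm outside, 35 mm high, wall and floor 5 mm thick, empty. Origin: centre of its underside, on the table. It stands on the other side of the robot's midline from the stand.
- canister: Tall tin canister with knurled screw lid, 88 mm across, 181 mm tall; origin centre of underside. Bystander.
- magnifier: Magnifier in a black plastic frame, lying flat, about 170 mm long, 10 mm high; origin at the lens centre, handle along its -x. Bystander.
- keys: Brass ring with two long keys lying flat, about 100 mm long, 4 mm high; origin at the ring's centre, the keys along its +x. Bystander, in front of the stand.
- marker: Stubby orange marker pen lying along its x, 94 mm long, 18 mm thick; origin under its middle. Bystander, in front of the stand.
- pen_cup: Clear acrylic cup 74 mm across, 95 mm tall, with pens to 140 mm; origin centre of underside. Bystander, beyond the tray.
- parcel: Cardboard parcel 150 x 110 x 80 mm; origin centre of underside. Bystander.
- ink_stamp: Wooden hand stamp 44 mm across, 82 mm tall, upright; origin centre of underside. Bystander.

How it is judged (in metres and radians):
On the way, in this order (a step that is already met when the one before it is completed fails the run):
1. the readout is raised until the stud heads stand in the wide ends of its slots (origin more than 64 mm above the table, back still within 10 mm of the plate) (z of readout in the frame of stand above 0.064 m and x of readout in the frame of stand below 0.034 m), for 0.05 s.
2. the readout is drawn off the studs (its origin more than 44 mm in front of the plate) (x of readout in the frame of stand above 0.044 m), for 0.1 s.
3. the readout stands upright on the tray's floor (z of readout in the frame of tray between 0.001 and 0.01 m and x of readout in the frame of tray between -0.09 and 0.09 m and y of readout in the frame of tray between -0.08 and 0.08 m and angle between readout's own z axis and vertical below 0.1 rad), for 0.2 s.
At the end, for the whole second after the job is handed in: The readout stands upright (within 0.1 rad) and at rest inside the tray, its underside within 5 mm of the tray's floor; the dial unit still hangs on its studs (all of step 3 and linear speed of readout below 0.02 m/s and angular speed of readout below 0.1 rad/s and z of dial in the frame of stand above 0.038 m and x of dial in the frame of stand below 0.034 m); the robot touches nothing.
It fails at once if the readout is dropped (it moves faster than 0.5 m/s with no finger touching it) (linear speed of readout above 0.5 m/s and contact force between the fingers and readout below 0.05 N).
It fails at once if the dial unit is moved more than 15 mm (distance of dial from where it was at the start of the episode above 0.015 m).
It fails at once if a bystander is moved more than 30 mm (distance of any of canister, magnifier, keys, marker, pen_cup, parcel, ink_stamp from where it was at the start of the episode above 0.03 m).
It also fails if it takes over 48 s, if anything falls off the work surface, if the arm or the gripper's body presses on something with over 40 N, if the wrist force passes 120 N, or if a joint passes its speed limit or range.

## Working session

There is one attempt and no reset: what is moved stays moved. The work goes in short steps, Python scripts to look and compute and a tool call to move; the robot and the scene stay as the last step left them, time stands still between calls to the robot, and variables do not carry over. Pictures are saved under pics/ and viewed, at most 10 in all, crops included, and the job is handed in when it is done.

Besides the shell and the picture viewer there is one more tool, called after ">>>" as name(argument=value, ...) on one line, values as JSON. servo_tool: Moves the arm, as the interface text tells. Its arguments: {"type":"object","properties":{"rows":{"type":"array"},"force":{"type":"number"}},"required":["rows"]}

```bash
ls; mkdir -p pics; python3 - <<'E'
from workcell import state, vision, env
import cv2
print(state(), env.pinch_z)
for n in("side","top"):
    print(vision.camera_info(n))
    cv2.imwrite(f"pics/{n}0.png",vision.grab_frame(n)[:,:,::-1])
E
```

```text
pics
{'time_s': 0.0, 'qpos': array([-7.62014560e+01,  1.83514864e+01,  8.97070821e+01, -1.91843346e-03,
        7.20425316e+01, -1.14564100e+00]), 'qvel': array([-0.05919844, -0.0209267 , -0.04751389, -0.02082213,  0.00161259,
       -0.00095989]), 'effort': array([-1.66801696e-03, -4.12461340e+01, -2.31972367e+01,  7.24855391e-02,
        4.56079119e-02, -1.58032190e-04]), 'ee_pos': array([ 148.15244848, -555.06347277,  213.11724272]), 'ee_rot': array([-1.79898884e+02, -1.97814742e-04,  1.49447779e+01]), 'force': array([0.8742075 , 0.30209626, 0.62449364]), 'torque': array([ 0.01863199, -0.0089909 ,  0.01899505]), 'gripper_force': 0.0, 'gripper_width': 91.27588266426298} 18.8
{'vertical_fov': 51.55121469001632, 'cx': 283.0546288447736, 'cy': 214.64196183971205, 'distortion': array([-0.12313103,  0.        ,  0.        ,  0.        ,  0.        ]), 'T': array([[-8.95275707e-01,  3.44612722e-01, -2.82353468e-01,
         3.03287929e+02],
       [-4.45505388e-01, -6.88915204e-01,  5.71769875e-01,
         6.79309749e+02],
       [ 2.52157574e-03,  6.37681670e-01,  7.70295871e-01,
         1.02183697e+03],
       [ 0.00000000e+00,  0.00000000e+00,  0.00000000e+00,
         1.00000000e+00]])}
{'vertical_fov': 43.87937400437884, 'cx': 285.9549931369753, 'cy': 214.98107738713082, 'distortion': array([-0.09751948,  0.        ,  0.        ,  0.        ,  0.        ]), 'T': array([[-1.93182103e-02,  9.95055063e-01, -9.74280635e-02,
         4.79160396e+02],
       [-9.99783594e-01, -1.84734344e-02,  9.56547100e-03,
         2.27181055e+01],
       [ 7.71833941e-03,  9.75917672e-02,  9.95196601e-01,
         1.70452325e+03],
       [ 0.00000000e+00,  0.00000000e+00,  0.00000000e+00,
         1.00000000e+00]])}
```

View pics/side0.png

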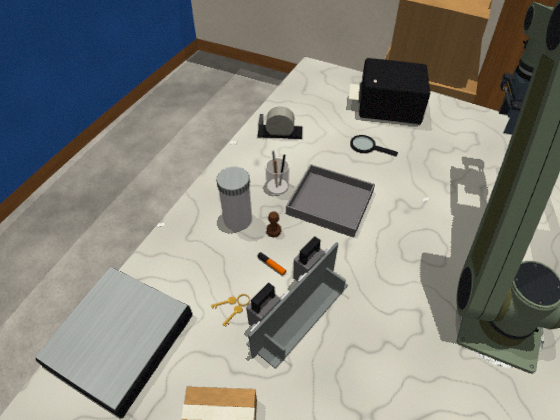

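View pics/top0.png

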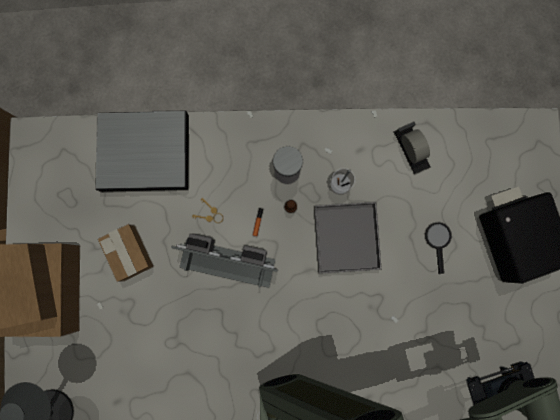

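The side view shows the stand's back, with unit handles at about (310,248) and (263,297). The tray is at (331,199), the keys and marker lie in front of the stand, and the canister and stamp are to the right. In the top view the handles are near (200,240) and (255,252), and the tray is centred near (347,237). I'll locate these and plan a wrist look.

```bash
cat > h.py <<'E'
from workcell import state, vision, env
import cv2, numpy as np
def cam(ci):
    f=210/np.tan(np.radians(ci["vertical_fov"]/2))
    return np.array([[f,0,ci["cx"]],[0,f,ci["cy"]],[0,0,1]]), np.array(ci["distortion"],float)
def ray(ci,uv):
    K,D=cam(ci); p=cv2.undistortPoints(np.array([[uv]],float),K,D)[0,0]
    T=ci["T"]; return T[:3,3], T[:3,:3]@np.array([p[0],-p[1],-1])
def atz(ci,uv,z):
    o,d=ray(ci,uv); return o+d*(z-o[2])/d[2]
def proj(ci,P):
    K,D=cam(ci); T=ci["T"]; c=(np.atleast_2d(P)-T[:3,3])@T[:3,:3]
    return cv2.projectPoints(c*[1,-1,-1],np.zeros(3),np.zeros(3),K,D)[0][:,0]
E
python3 - <<'E'
from h import *
t=vision.camera_info("top"); s=vision.camera_info("side")
for n,uv,z in [("hL",(200,238),177),("hR",(255,250),177),("trayTL",(314,206),35),("trayTR",(378,203),35),("trayBL",(318,273),35),("trayBR",(381,269),35),("plL",(180,247),130),("plR",(275,266),130),("can",(287,158),181),("stamp",(291,204),82),("cup",(342,178),95)]: print(n,atz(t,uv,z).round())
for n,uv,z in [("h1",(312,246),177),("h2",(264,294),177),("stamp",(273,215),82),("can",(234,178),181),("marker",(272,264),9),("keys",(243,300),2),("plR",(337,253),130),("plL",(252,333),130)]: print("side",n,atz(s,uv,z).round())
print(vision.camera_info("wrist"))
f=cv2.imread("pics/top0.png")[180:300,140:400]; cv2.imwrite("pics/topc.png",cv2.resize(f,None,fx=3,fy=3,interpolation=2))
E
```

```text
hL [565. 262. 177.]
hR [527. 101. 177.]
trayTL [670. -84.  35.]
trayTR [ 676. -292.   35.]
trayBL [455. -92.  35.]
trayBR [ 463. -294.   35.]
plL [542. 330. 130.]
plR [480.  44. 130.]
can [798.   2. 181.]
stamp [672.  -9.  82.]
cup [ 750. -170.   95.]
side h1 [508. 108. 177.]
side h2 [550. 274. 177.]
side stamp [672.  -5.  82.]
side can [787.  -1. 181.]
side marker [623. 100.   9.]
side keys [641. 231.   2.]
side plR [455.  68. 130.]
side plL [541. 349. 130.]
{'vertical_fov': 69.17075578999166, 'cx': 276.01860018880905, 'cy': 211.07977278713216, 'distortion': array([0.00360988, 0.        , 0.        , 0.        , 0.        ]), 'T': array([[ 2.57471597e-01,  9.30969105e-01,  2.58853051e-01,
         2.21530441e+02],
       [-9.66283917e-01,  2.48598921e-01,  6.70370636e-02,
        -5.36136029e+02],
       [-1.94115404e-03, -2.67385680e-01,  9.63587635e-01,
         3.84583743e+02],
       [ 0.00000000e+00,  0.00000000e+00,  0.00000000e+00,
         1.00000000e+00]])}
```

View pics/topc.png

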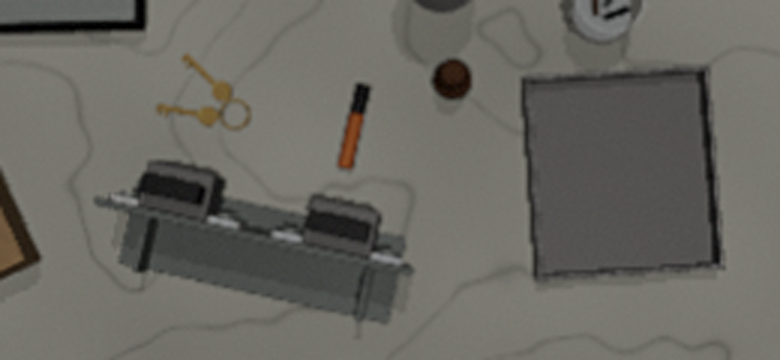

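The crop shows the handle bars at about (172,190) and (340,224). The plate is yawed about -14°, and its faces point away from the robot. I'm moving to the front of the stand, fingers shut, for a wrist look.

>>> servo_tool(rows=[[0.865,-0.685,-0.435,0,0],[0.865,-0.685,-0.435,0,0],[0.865,-0.685,-0.435,0,0],[0.865,-0.685,-0.435,0,0],[0.865,-0.685,-0.435,0,0],[0.865,-0.685,-0.435,0,0]])

```text
time_s: 0.6
ee_pos: [281.4, -376.1, 302.1]
ee_rot: [180.0, -0.1, 15.0]
force: [0.7, -0.9, -0.7]
gripper_width: 54.0
gripper_force: 0.0
```

>>> servo_tool(rows=[[0.865,-0.685,0,0,0],[0.865,-0.685,0,0,0],[0.865,-0.685,0,0,0],[0.865,-0.685,0,0,0],[0.865,-0.685,0,0,0],[0.865,-0.685,0,0,0]])

```text
time_s: 1.1
ee_pos: [414.1, -197.4, 300.7]
ee_rot: [-179.9, -0.1, 15.2]
force: [0.8, 0.0, -0.3]
gripper_width: 13.9
gripper_force: 0.0
```

>>> servo_tool(rows=[[0.865,-0.685,0,0,0],[0.865,-0.685,0,0,0],[0.865,-0.685,0,0,0],[0.865,-0.685,0,0,0],[0.865,-0.685,0,0,0],[0.865,-0.685,0,0,0]])

```text
time_s: 1.6
ee_pos: [546.2, -20.2, 299.9]
ee_rot: [-179.9, -0.0, 15.2]
force: [0.4, -0.1, 0.2]
gripper_width: 0.3
gripper_force: 0.0
```

>>> servo_tool(rows=[[0.865,-0.685,0,0.32,0],[0.865,-0.685,0,0.32,0],[0.865,-0.685,0,0.32,0],[0.865,-0.685,0,0.32,0],[0.865,-0.685,0,0.32,0],[0.865,-0.685,0,0.32,0],[0.865,-0.685,0,0.32,0],[0.865,-0.685,0,0.32,0]])

```text
time_s: 2.27
ee_pos: [675.3, 152.3, 299.6]
ee_rot: [179.9, 0.1, -13.8]
force: [-0.5, -0.3, -1.0]
gripper_width: 0.6
gripper_force: 0.0
```

```bash
python3 - <<'E'
from h import *
import pickle
ci=vision.camera_info("wrist"); f=vision.grab_frame("wrist"); cv2.imwrite("pics/w1.png",f[:,:,::-1]); pickle.dump(ci,open("w1.pkl","wb"))
s=state(); print(s["time_s"],s["ee_pos"],s["ee_rot"],s["qpos"])
E
```

```text
2.3167 [675.02369389 151.46909968 300.34410142] [ 1.79908622e+02  7.61622316e-02 -1.38719728e+01] [ 1.17187081e+01  2.77480944e+01  6.26421319e+01 -4.95174036e-02
  8.97179345e+01  1.15590911e+02]
```

View pics/w1.png

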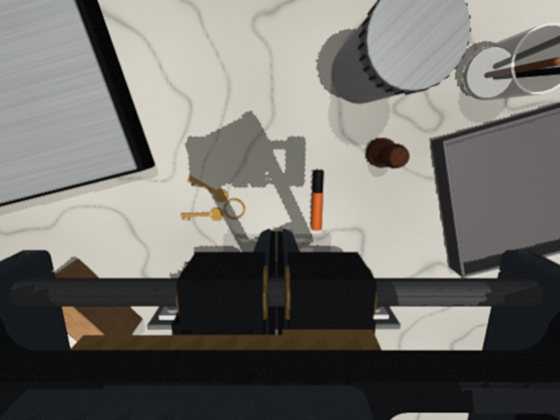

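The gripper body hides the units in this view. Turning the camera sideways should bring the faces into the clear half of the picture.

>>> servo_tool(rows=[[0.475,0.36,0,-1,0],[0.475,0.36,0,-1,0],[0.475,0.36,0,-1,0],[0.475,0.36,0,-1,0],[0.475,0.36,0,-1,0],[0.475,0.36,0,-1,0],[0.475,0.36,0,-1,0],[0.475,0.36,0,-1,0],[0.475,0.36,0,-1,0],[0.475,0.36,0,-1,0],[0.475,0.36,0,-1,0],[0.475,0.36,0,-1,0],[0.475,0.36,0,-1,0],[0.475,0.36,0,-1,1],[0.475,0.36,0,-1,1],[0.475,0.36,0,-1,1]])

```text
time_s: 3.65
ee_pos: [750.1, 58.6, 301.5]
ee_rot: [180.0, 0.0, 76.0]
force: [-0.1, 0.6, 0.2]
gripper_width: 17.6
gripper_force: 0.0
```

```bash
python3 - <<'E'
from h import *
import pickle
ci=vision.camera_info("wrist"); f=vision.grab_frame("wrist"); cv2.imwrite("pics/w2.png",f[:,:,::-1]); pickle.dump(ci,open("w2.pkl","wb"))
s=state(); print(s["time_s"],s["ee_pos"],s["ee_rot"],s["qpos"])
E
```

```text
3.7 [750.19483429  58.92249328 301.34670542] [1.79985605e+02 6.52643302e-03 7.60222058e+01] [ 3.62003028e+00  3.44387868e+01  5.09188455e+01 -1.06075845e-02
  9.46306199e+01  1.75969662e+01]
```

View pics/w2.png

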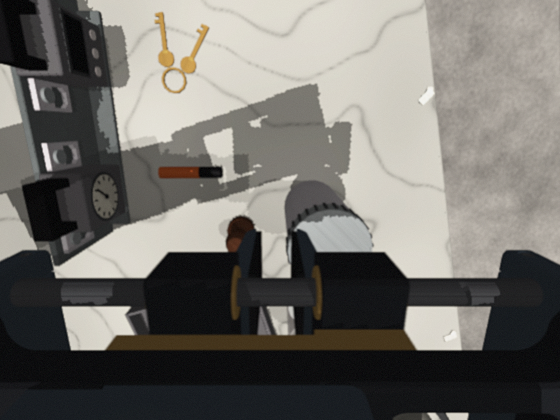

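The wrist view shows the readout (dark screen, three buttons) at the top left around (80,45), and the round dial at (105,195). So the readout hangs in place_left, at about (550,274). Next is a close look from above it.

>>> servo_tool(rows=[[0.21,-0.61,0,0,1],[0.21,-0.61,0,0,1],[0.21,-0.61,0,0,1],[0.21,-0.61,0,0,1]])

```text
time_s: 4.03
ee_pos: [636.0, 132.8, 301.6]
ee_rot: [-179.7, -0.0, 76.3]
force: [0.5, 0.5, 0.3]
gripper_width: 48.1
gripper_force: 0.0
```

>>> servo_tool(rows=[[0.21,-0.61,0,0,1],[0.21,-0.61,0,0,1],[0.21,-0.61,0,0,1],[0.21,-0.61,0,0,1],[0.21,-0.61,0,0,1],[0.21,-0.61,0,0,1]])

```text
time_s: 4.53
ee_pos: [534.4, 199.5, 301.5]
ee_rot: [179.9, -0.0, 76.1]
force: [0.5, 0.9, -0.3]
gripper_width: 88.3
gripper_force: 0.0
```

```bash
python3 - <<'E'
from h import *
import pickle
ci=vision.camera_info("wrist"); f=vision.grab_frame("wrist"); cv2.imwrite("pics/w3.png",f[:,:,::-1]); pickle.dump(ci,open("w3.pkl","wb"))
s=state(); print(s["time_s"],s["ee_pos"],s["ee_rot"],s["qpos"])
E
```

```text
4.5833 [534.89052641 199.15995115 301.10049667] [1.79923143e+02 5.88550143e-03 7.60943063e+01] [ 1.92953550e+01  1.55916111e+01  8.10918242e+01 -4.73374449e-02
  8.32554795e+01  3.32065791e+01]
```

View pics/w3.png

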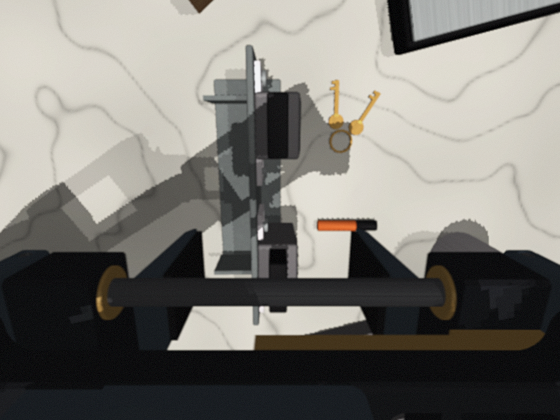

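```bash
python3 - <<'E'
import cv2
f=cv2.imread("pics/w3.png")[35:215,190:340]; f=cv2.convertScaleAbs(f,alpha=2.0,beta=20); cv2.imwrite("pics/w3c.png",cv2.resize(f,(500,600),interpolation=1))
E
```

```text
(no output)
```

View pics/w3c.png

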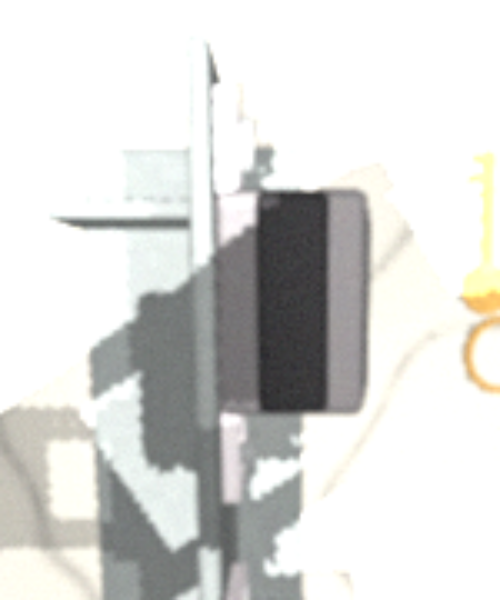

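The handle bar spans crop columns 260–327 and rows 190–410, centred at about (278,125) in the full picture. The plate's front edge is at crop column ~213.

```bash
python3 - <<'E'
from h import *
import pickle
ci=pickle.load(open("w3.pkl","rb"))
g=lambda u,v,z: atz(ci,(190+u*.3,35+v*.3),z)
h=g(293.5,300,177); print("handle",h, "bar ends",g(293,190,177),g(293.5,410,177), "x",g(260,300,177),g(327,300,177))
print("case back/front",g(217,300,135),g(367,300,135)); a=g(213,420,130);b=g(209,60,130);print("plate",a,b,"yaw",np.degrees(np.arctan2(-(b-a)[0],(b-a)[1])))
s=state(); print(s["ee_pos"]); d=h-s["ee_pos"]; y=np.radians(s["ee_rot"][2]); print("tool x,y",d[0]*np.cos(y)+d[1]*np.sin(y), d[0]*np.sin(y)-d[1]*np.cos(y))
# side-camera check of handle
sd=vision.camera_info("side"); print(proj(sd,h), "side seen 264,294")
E
```

```text
handle [555.24894675 273.51714087 177.        ] bar ends [561.98471361 301.5692385  177.        ] [547.98330822 243.87681557 177.        ] x [546.13120502 275.76919797 177.        ] [564.36721831 271.26432697 177.        ]
case back/front [531.83984714 279.53196707 135.        ] [578.46168731 268.01504375 135.        ]
plate [520.26311801 242.57883446 130.        ] [547.36490202 348.4880482  130.        ] yaw -14.35376436840707
[534.89052641 199.15995115 301.10049667]
tool x,y 77.07060143818448 1.8919133031823705
[[261.75624277 292.87387671]] side seen 264,294
```

>>> servo_tool(rows=[[0.385,0.01,0,0,1],[0.385,0.01,0,0,1],[0.385,0.01,0,0,1],[0.385,0.01,0.2,0,1],[0.385,0.01,0.4,0,1],[0.385,0.01,0.55,0,1],[0.385,0.01,0.65,0,1],[0.385,0.01,0.72,0,1],[0.385,0.01,0.765,0,1],[0.385,0.01,0.765,0,1],[0.385,0.01,0.765,0,1]], force=30)

```text
time_s: 5.5
ee_pos: [555.1, 273.4, 147.8]
ee_rot: [180.0, 0.0, 76.1]
force: [-0.8, 0.0, 0.5]
gripper_width: 91.2
gripper_force: 0.0
```

>>> servo_tool(rows=[[0,0,0,0,0.5],[0,0,0,0,0.5],[0,0,0,0,0.4],[0,0,0,0,0.3],[0,0,0,0,0.2],[0,0,0,0,0],[0,0,0,0,0],[0,0,0,0,0],[0,0,0,0,0],[0,0,0,0,0]], force=30)

```text
time_s: 6.33
ee_pos: [554.1, 274.0, 147.9]
ee_rot: [-180.0, 0.0, 76.1]
force: [-1.1, 0.6, -0.8]
gripper_width: 27.6
gripper_force: 0.0
```

>>> servo_tool(rows=[[0,0,0,0,0],[0,0,0,0,0],[0,0,0,0,0],[0,0,0,0,0],[0,0,0,0,0],[0,0,0,0,0]], force=30)

```text
time_s: 6.83
ee_pos: [554.1, 274.0, 147.9]
ee_rot: [-180.0, 0.0, 76.1]
force: [-0.1, -0.0, 0.2]
gripper_width: 19.6
gripper_force: 30.0
```

Gripped at 19.6 mm. Raising 26 mm.

>>> servo_tool(rows=[[0,0,-0.02,0,0],[0,0,-0.04,0,0],[0,0,-0.06,0,0],[0,0,-0.08,0,0],[0,0,-0.1,0,0],[0,0,-0.115,0,0],[0,0,-0.13,0,0],[0,0,-0.13,0,0],[0,0,-0.13,0,0],[0,0,-0.13,0,0]])

```text
time_s: 7.67
ee_pos: [554.0, 273.9, 173.8]
ee_rot: [-180.0, 0.0, 76.1]
force: [-0.2, 0.2, -5.5]
gripper_width: 19.9
gripper_force: 30.0
```

>>> servo_tool(rows=[[0,0.01,-0.13,0,0],[0,0.01,0,0,0],[0,0.02,0,0,0],[0,0.03,0,0,0],[0,0.04,0,0,0],[0,0.05,0,0,0],[0,0.05,0,0,0]])

```text
time_s: 8.25
ee_pos: [558.6, 272.4, 172.5]
ee_rot: [-179.2, 0.2, 76.1]
force: [-10.9, 4.4, -4.8]
gripper_width: 19.5
gripper_force: 30.2
```

My first row had a stray lift in it, and the pull now meets resistance (about 11 N). Backing off and looking.

>>> servo_tool(rows=[[0,-0.03,0,0,0],[0,-0.05,0,0,0],[0,-0.05,0,0,0],[0,-0.05,0,0,0],[0,-0.05,0,0,0]])

```text
time_s: 8.67
ee_pos: [554.6, 273.8, 174.2]
ee_rot: [179.9, -0.0, 76.1]
force: [-0.3, -0.3, -5.1]
gripper_width: 19.9
gripper_force: 30.0
```

```bash
python3 - <<'E'
from h import *
import pickle
s=state(); print(s["ee_pos"],s["ee_rot"],s["force"],s["torque"])
f=vision.grab_frame("side")[:,:,::-1]; ci=vision.camera_info("wrist"); w=vision.grab_frame("wrist")[:,:,::-1]; pickle.dump(ci,open("w4.pkl","wb"))
cv2.imwrite("pics/w4full.png",w)
a=cv2.resize(f[215:355,200:355],None,fx=3.4,fy=3.4,interpolation=2); 
b=cv2.resize(w[60:300,160:420],(300,a.shape[0]))
cv2.imwrite("pics/c4.png",cv2.convertScaleAbs(cv2.resize(f[215:365,200:400],(800,600),interpolation=2),alpha=1.5))
E
```

```text
[554.63900053 273.83485459 174.21738767] [ 1.79946527e+02 -1.34284507e-02  7.61316894e+01] [-0.25013092 -0.33863322 -5.07892376] [ 0.00443835 -0.11594387 -0.00594779]
```

View pics/c4.png

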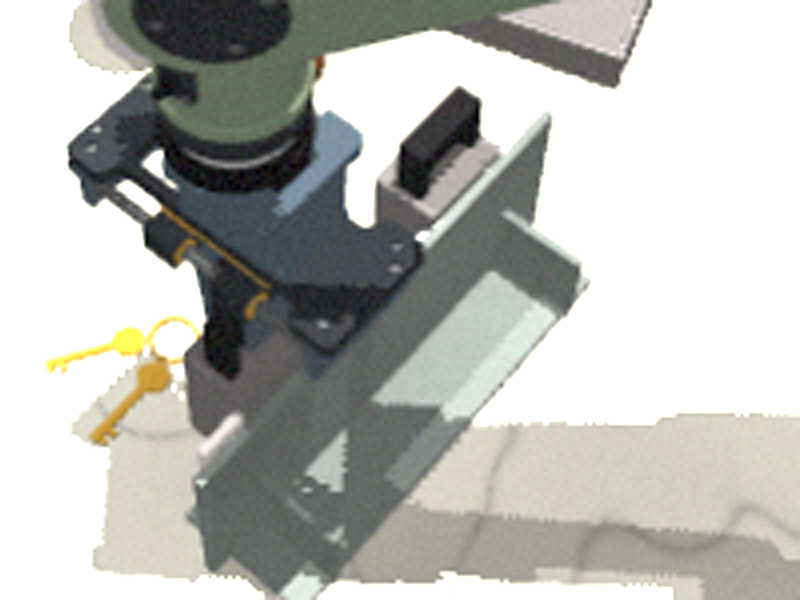

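```bash
python3 - <<'E'
from h import *
sd=vision.camera_info("side"); y=np.radians(-13.9); R=np.array([[np.cos(y),-np.sin(y),0],[np.sin(y),np.cos(y),0],[0,0,1]])
for L in (10,18,22,26,30,34):
    o=np.array([554.6,273.8,45+L]); P=o+np.array([[-24,67,74],[-18,67,74],[-18,35,74],[-24,67,80-45-L+50],[24,35,90]])@R.T
    print(L,((proj(sd,P)-[200,215])*4).round().tolist())
o=np.array([554.6,273.8,0]); P=o+np.array([[-24,80,130],[-32,80,130],[-24,-250,130],[-32,-250,130]])@R.T
print(((proj(sd,P)-[200,215])*4).round().tolist())
f=cv2.imread("pics/c4.png")[380:500,160:360]; w=cv2.imread("pics/w4full.png")[60:330,150:430]
a=cv2.resize(f,(400,240)); b=cv2.resize(w,(400,360)); cv2.imwrite("pics/c5.png",np.hstack([cv2.resize(f,(400,400)),cv2.convertScaleAbs(cv2.resize(w,(400,400)),alpha=1.8,beta=15)]))
E
```

```text
10 [[202.0, 461.0], [194.0, 455.0], [233.0, 415.0], [202.0, 461.0], [176.0, 358.0]]
18 [[201.0, 455.0], [193.0, 449.0], [232.0, 408.0], [202.0, 461.0], [175.0, 351.0]]
22 [[201.0, 452.0], [193.0, 445.0], [232.0, 405.0], [202.0, 461.0], [175.0, 347.0]]
26 [[200.0, 449.0], [192.0, 442.0], [232.0, 402.0], [202.0, 461.0], [174.0, 344.0]]
30 [[200.0, 446.0], [192.0, 439.0], [231.0, 399.0], [202.0, 461.0], [174.0, 340.0]]
34 [[199.0, 442.0], [191.0, 436.0], [231.0, 395.0], [202.0, 461.0], [173.0, 337.0]]
[[186.0, 477.0], [196.0, 486.0], [543.0, 106.0], [553.0, 113.0]]
```

View pics/c5.png

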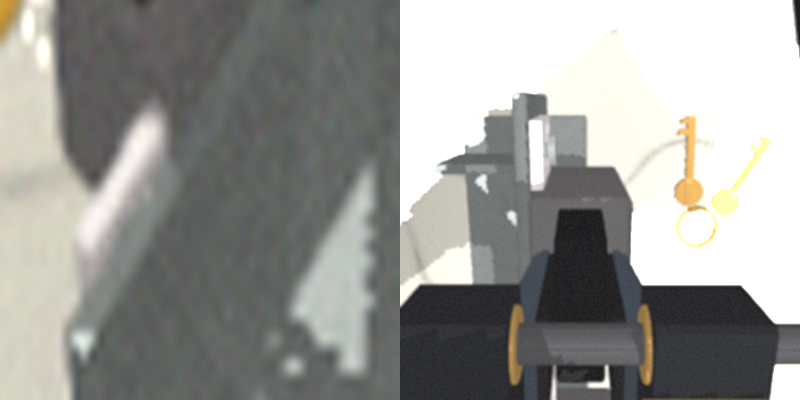

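The crop shows the left ear's top edge just above the plate at (80–155, 110–250). On the right, the case's far side face runs from the bottom edge at row ~168 to the top edge at row ~205. I'll work out the actual lift from those edges.

```bash
python3 - <<'E'
from h import *
import pickle
ci=pickle.load(open("w4.pkl","rb")); y=np.radians(-13.9); R=np.array([[np.cos(y),-np.sin(y),0],[np.sin(y),np.cos(y),0],[0,0,1]])
for L in (10,14,18,22,26,30):
    o=np.array([554.6,273.8,45+L]); P=o+np.array([[-24,35,0],[24,35,0],[-24,35,90],[24,35,90],[-18,67,74],[-18,35,74],[-10,30,90],[10,30,90]])@R.T
    q=proj(ci,P)-[150,60]; q[:,0]=q[:,0]/.7+400; q[:,1]/=.675
    print(L,q.round().astype(int).tolist())
P=np.array([554.6,273.8,0])+np.array([[-24,80,130],[-24,50,130]])@R.T
q=proj(ci,P)-[150,60]; q[:,0]=q[:,0]/.7+400; q[:,1]/=.675; print(q)
g=cv2.imread("pics/w4full.png")[:,:,1].astype(int)
print("col281 rows",g[150:230:1,281].tolist()); print("row195",g[195,225:320].tolist())
print("ear col 243", g[120:200,244].tolist()); print("row 160",g[160,225:270].tolist())
E
```

```text
10 [[543, 164], [615, 164], [528, 191], [630, 191], [542, 117], [543, 185], [558, 202], [600, 202]]
14 [[543, 165], [616, 165], [527, 193], [631, 193], [541, 118], [543, 186], [558, 204], [601, 204]]
18 [[542, 166], [616, 166], [526, 195], [632, 195], [541, 118], [542, 188], [557, 206], [601, 206]]
22 [[542, 167], [617, 167], [525, 197], [633, 197], [540, 118], [541, 190], [557, 208], [602, 208]]
26 [[541, 167], [617, 167], [524, 199], [634, 199], [539, 119], [541, 191], [556, 211], [602, 211]]
30 [[541, 168], [618, 168], [523, 201], [636, 201], [538, 119], [540, 193], [556, 213], [602, 213]]
[[528.55153223  88.19600977]
 [530.47803091 154.13475958]]
col281 rows [120, 118, 122, 120, 120, 122, 118, 120, 121, 119, 119, 121, 123, 120, 119, 121, 120, 120, 117, 121, 123, 111, 81, 49, 40, 41, 41, 41, 46, 45, 43, 46, 45, 45, 43, 45, 46, 42, 44, 45, 43, 46, 47, 53, 56, 58, 50, 52, 53, 50, 45, 26, 7, 7, 10, 9, 9, 8, 9, 13, 11, 8, 13, 6, 7, 9, 6, 0, 11, 13, 7, 10, 9, 13, 8, 10, 9, 10, 9, 12]
row195 [57, 57, 61, 60, 56, 54, 54, 55, 60, 57, 58, 59, 62, 59, 55, 50, 50, 47, 50, 51, 50, 49, 53, 52,
[... 180 characters left out ...]
 57, 58, 54, 49, 52, 53, 50, 50, 50, 51, 49, 52, 49, 49, 50, 50, 48, 67, 109, 132, 137, 136, 134, 136, 137, 136]
ear col 243 [233, 233, 192, 105, 52, 49, 48, 52, 52, 51, 51, 50, 52, 52, 51, 50, 51, 49, 60, 75, 96, 130, 155, 157, 157, 156, 155, 156, 156, 157, 158, 157, 157, 159, 157, 157, 157, 157, 155, 158, 157, 156, 157, 157, 156, 157, 156, 157, 156, 158, 156, 160, 156, 159, 158, 154, 153, 155, 154, 155, 155, 153, 155, 148, 128, 115, 116, 111, 88, 51, 42, 43, 45, 47, 47, 51, 53, 52, 53, 50]
row 160 [56, 55, 60, 57, 60, 71, 74, 77, 75, 79, 79, 78, 78, 69, 58, 87, 131, 156, 158, 157, 157, 156, 161, 156, 138, 114, 99, 92, 105, 116, 115, 120, 117, 97, 77, 73, 78, 79, 79, 79, 78, 81, 80, 78, 79]
```

The fit gives a lift of about 22 mm, so the readout slipped slightly in the grip. I'll raise it 4 mm more and draw gently.

>>> servo_tool(rows=[[0,0,-0.01,0,0],[0,0,-0.02,0,0],[0,0,-0.02,0,0],[0,0.01,-0.02,0,0],[0,0.02,-0.02,0,0],[0,0.03,-0.02,0,0],[0,0.03,-0.02,0,0],[0,0.03,-0.02,0,0]], force=40)

```text
time_s: 9.43
ee_pos: [557.8, 272.9, 177.6]
ee_rot: [-179.7, 0.0, 76.1]
force: [-4.9, 1.8, -1.3]
gripper_width: 19.7
gripper_force: 40.0
```

>>> servo_tool(rows=[[0,-0.015,0,0,0],[0,-0.03,0,0,0],[0,-0.03,0,0,0],[0,-0.03,-0.01,0,0],[0,-0.03,-0.01,0,0],[0,-0.03,-0.01,0,0]])

```text
time_s: 9.93
ee_pos: [554.7, 273.9, 180.2]
ee_rot: [179.9, -0.0, 76.1]
force: [0.6, -0.4, -5.6]
gripper_width: 19.3
gripper_force: 40.0
```

>>> servo_tool(rows=[[0,0,-0.01,0,0],[0,0,-0.01,0,0],[0,0,-0.01,0,0]])

```text
time_s: 10.18
ee_pos: [554.4, 274.0, 182.1]
ee_rot: [180.0, -0.0, 76.1]
force: [-0.2, -0.6, -5.4]
gripper_width: 19.7
gripper_force: 40.0
```

>>> servo_tool(rows=[[0,0,-0.01,0,0],[0,0,-0.01,0,0],[0,0,-0.01,0,0]])

```text
time_s: 10.43
ee_pos: [554.2, 274.0, 184.1]
ee_rot: [180.0, -0.0, 76.1]
force: [-0.2, -0.2, -5.4]
gripper_width: 20.0
gripper_force: 40.0
```

>>> servo_tool(rows=[[0,0,-0.01,0,0],[0,0,-0.01,0,0],[0,0,-0.01,0,0]])

```text
time_s: 10.68
ee_pos: [554.2, 274.0, 186.1]
ee_rot: [180.0, -0.0, 76.1]
force: [0.9, 0.4, -4.5]
gripper_width: 19.7
gripper_force: 40.0
```

>>> servo_tool(rows=[[0,0,-0.01,0,0],[0,0,-0.01,0,0],[0,0,-0.01,0,0]])

```text
time_s: 10.93
ee_pos: [554.2, 274.0, 188.1]
ee_rot: [180.0, -0.0, 76.1]
force: [1.1, 0.0, -4.6]
gripper_width: 19.7
gripper_force: 40.0
```

>>> servo_tool(rows=[[0,0,-0.01,0,0],[0,0,-0.01,0,0],[0,0,-0.01,0,0]])

```text
time_s: 11.18
ee_pos: [554.2, 274.0, 190.1]
ee_rot: [180.0, -0.0, 76.1]
force: [0.1, -0.2, -5.5]
gripper_width: 19.8
gripper_force: 40.0
```

>>> servo_tool(rows=[[0,0,-0.01,0,0],[0,0,-0.01,0,0],[0,0,-0.01,0,0]])

```text
time_s: 11.43
ee_pos: [554.1, 273.8, 191.9]
ee_rot: [-180.0, 0.0, 76.1]
force: [0.7, 0.1, -4.8]
gripper_width: 19.7
gripper_force: 40.0
```

```bash
python3 - <<'E'
from h import *
import pickle
ci=vision.camera_info("wrist"); w=vision.grab_frame("wrist")[:,:,::-1]; pickle.dump(ci,open("w5.pkl","wb")); cv2.imwrite("pics/w5full.png",w); cv2.imwrite("pics/s5.png",vision.grab_frame("side")[:,:,::-1])
a=cv2.imread("pics/w4full.png")
# register the case side-face/handle patch between the two wrist frames
for n,(r0,r1,c0,c1) in dict(case=(165,215,245,310),handle=(196,225,255,300),ear=(125,175,238,258),platetop=(120,170,225,242)).items():
    t=a[r0:r1,c0:c1]; m=cv2.matchTemplate(w[r0-20:r1+20,c0-20:c1+20],t,cv2.TM_CCOEFF_NORMED); _,v,_,p=cv2.minMaxLoc(m); print(n,v,p[0]-20,p[1]-20)
b=w[:,:,1].astype(int); print(b[150:230,281].tolist()); print(b[160,225:270].tolist())
E
```

```text
case 0.9907087683677673 0 0
handle 0.9883765578269958 0 0
ear 0.9438847303390503 0 0
platetop 0.8536978363990784 1 0
[112, 112, 114, 111, 112, 112, 112, 111, 112, 112, 111, 111, 112, 112, 112, 112, 113, 114, 113, 110, 111, 106, 79, 48, 41, 42, 43, 45, 43, 41, 44, 41, 44, 43, 43, 42, 42, 44, 44, 44, 42, 43, 45, 52, 53, 49, 50, 53, 53, 51, 43, 25, 12, 7, 11, 8, 4, 7, 3, 9, 8, 10, 4, 9, 9, 12, 11, 8, 8, 7, 10, 11, 15, 11, 12, 8, 11, 8, 13, 12]
[59, 56, 58, 57, 58, 55, 58, 59, 58, 59, 59, 56, 58, 57, 57, 91, 133, 154, 156, 154, 156, 152, 158, 153, 139, 109, 102, 104, 104, 95, 94, 108, 109, 108, 106, 95, 76, 77, 76, 80, 77, 77, 78, 81, 81]
```

The readout hasn't moved in the grip since the last look, so the stray lift must have slipped it by 10 mm or more. I'll keep probing upward for the end stop.

>>> servo_tool(rows=[[0,0,-0.01,0,0],[0,0,-0.015,0,0],[0,0,-0.015,0,0]])

```text
time_s: 11.78
ee_pos: [553.7, 274.2, 192.8]
ee_rot: [-179.9, 0.1, 76.2]
force: [2.8, 3.1, -18.4]
gripper_width: 19.7
gripper_force: 40.0
```

>>> servo_tool(rows=[[0,0,-0.01,0,0],[0,0,-0.015,0,0],[0,0,-0.015,0,0]])

```text
time_s: 12.03
ee_pos: [553.0, 274.7, 193.6]
ee_rot: [-179.7, 0.1, 76.2]
force: [3.9, 6.4, -30.1]
gripper_width: 19.9
gripper_force: 40.0
```

Contact at z≈192.3 marks the upper stop (a 34 mm lift), so the clear height is z≈184.3. Going there and drawing gently.

>>> servo_tool(rows=[[0,0,0.03,0,0],[0,0,0.05,0,0],[0,0,0.068,0,0],[0,0,0.068,0,0],[0,0,0.068,0,0],[0,0.01,0.068,0,0],[0,0.02,0.068,0,0],[0,0.03,0.068,0,0],[0,0.03,0.068,0,0],[0,0.03,0.068,0,0]])

```text
time_s: 12.87
ee_pos: [560.2, 272.4, 184.4]
ee_rot: [180.0, 0.0, 76.1]
force: [-0.0, -0.4, -6.0]
gripper_width: 19.6
gripper_force: 39.9
```

It moves freely. Drawing on out.

>>> servo_tool(rows=[[0,0.015,0,0,0],[0,0.03,0,0,0],[0,0.045,0,0,0],[0,0.06,0,0,0],[0,0.08,0,0,0],[0,0.1,0,0,0],[0,0.13,0,0,0],[0,0.16,0,0,0],[0,0.2,0,0,0],[0,0.2,0,0,0],[0,0.2,0,0,0]])

```text
time_s: 13.78
ee_pos: [599.3, 262.7, 184.1]
ee_rot: [-180.0, 0.0, 76.1]
force: [1.0, 0.3, -4.8]
gripper_width: 19.9
gripper_force: 39.9
```

It's clear of the studs. Lifting it up and carrying it to above the tray centre at about (566,-190).

>>> servo_tool(rows=[[0,0,-0.06,0,0],[0,0,-0.16,0,0],[0,0,-0.26,0,0],[0,0,-0.36,0,0],[0,0,-0.46,0,0],[0,0,-0.56,0,0],[0,0,-0.6,0,0],[0,0,-0.6,0,0]])

```text
time_s: 14.45
ee_pos: [599.5, 263.4, 306.9]
ee_rot: [179.8, -0.2, 76.2]
force: [0.0, 0.6, -5.5]
gripper_width: 19.5
gripper_force: 39.9
```

>>> servo_tool(rows=[[-0.05,0.01,0,0,0],[-0.15,0.03,0,0,0],[-0.27,0.05,0,0,0],[-0.39,0.07,0,0,0],[-0.51,0.09,0,0,0],[-0.63,0.11,0,0,0],[-0.745,0.13,0,0,0]])

```text
time_s: 15.03
ee_pos: [586.9, 109.8, 302.1]
ee_rot: [-179.8, 0.1, 76.1]
force: [1.2, 0.7, -4.8]
gripper_width: 19.1
gripper_force: 40.0
```

>>> servo_tool(rows=[[-0.12,0.02,0,0,0],[-0.24,0.04,0,0,0],[-0.36,0.06,0,0,0],[-0.48,0.08,0,0,0],[-0.6,0.1,0,0,0],[-0.745,0.13,0,0,0]])

```text
time_s: 15.53
ee_pos: [576.2, -39.8, 302.2]
ee_rot: [-179.8, 0.0, 76.2]
force: [0.8, 0.5, -4.8]
gripper_width: 19.8
gripper_force: 40.0
```

>>> servo_tool(rows=[[-0.12,0.02,0,0,0],[-0.24,0.04,0,0,0],[-0.36,0.06,0,0,0],[-0.48,0.08,0,0,0],[-0.6,0.1,0,0,0],[-0.7,0.12,0,0,0],[-0.745,0.13,0,0,0],[-0.745,0.13,0,0,0],[-0.745,0.13,0,0,0]])

```text
time_s: 16.28
ee_pos: [566.8, -189.3, 303.1]
ee_rot: [-179.9, -0.1, 76.1]
force: [0.1, 1.0, -4.3]
gripper_width: 19.5
gripper_force: 40.0
```

```bash
python3 - <<'E'
from h import *
s=state(); print(s["time_s"],s["ee_pos"],s["ee_rot"],s["force"])
a=cv2.imread("pics/w4full.png"); w=vision.grab_frame("wrist")[:,:,::-1]
for n,(r0,r1,c0,c1) in dict(case=(175,215,252,302),handle=(196,225,255,300)).items():
    t=a[r0:r1,c0:c1]; m=cv2.matchTemplate(w[r0-20:r1+20,c0-20:c1+20],t,cv2.TM_CCOEFF_NORMED); _,v,_,p=cv2.minMaxLoc(m); print(n,v,p[0]-20,p[1]-20)
sd=vision.grab_frame("side")[:,:,::-1]; t=vision.grab_frame("top")[:,:,::-1]
cv2.imwrite("pics/c6.png",np.hstack([cv2.resize(sd[120:330,230:410],(400,467)),cv2.resize(t[170:310,270:400],(400,467))]))
E
```

```text
16.2833 [ 566.7871005  -189.34613015  303.1376782 ] [-1.79850435e+02 -7.90926413e-02  7.60896711e+01] [ 0.09843795  0.99832281 -4.315625  ]
case 0.9777036905288696 1 0
handle 0.9843509793281555 0 0
```

View pics/c6.png

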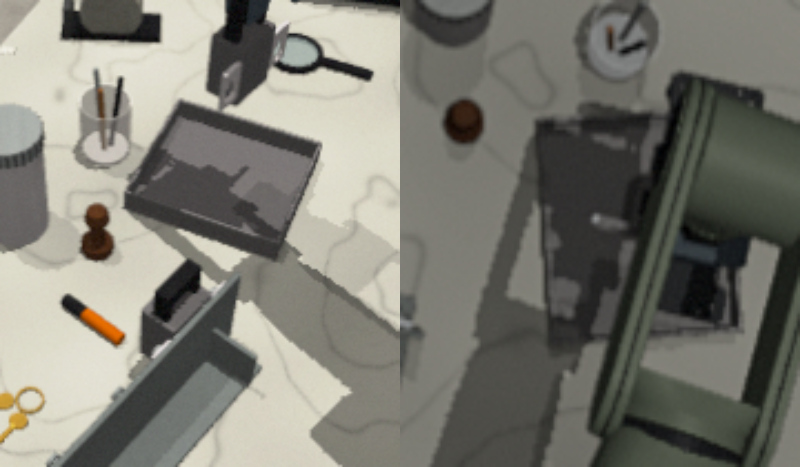

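The readout is held upright over the tray and the dial still hangs in its place. The grip is unchanged. Lowering.

>>> servo_tool(rows=[[0,0,0.1,0,0],[0,0,0.22,0,0],[0,0,0.35,0,0],[0,0,0.48,0,0],[0,0,0.6,0,0],[0,0,0.7,0,0],[0,0,0.78,0,0],[0,0,0.84,0,0],[0,0,0.87,0,0],[0,0,0.88,0,0],[0,0,0.88,0,0],[0,0,0.88,0,0]])

```text
time_s: 17.43
ee_pos: [568.2, -189.6, 129.3]
ee_rot: [179.9, 0.0, 76.2]
force: [0.0, -0.6, -5.7]
gripper_width: 19.3
gripper_force: 40.0
```

>>> servo_tool(rows=[[0,0,0.005,0,0],[0,0,0.01,0,0],[0,0,0.015,0,0],[0,0,0.02,0,0],[0,0,0.02,0,0]])

```text
time_s: 17.85
ee_pos: [567.4, -189.7, 124.3]
ee_rot: [-180.0, 0.0, 76.1]
force: [0.3, -0.3, -5.8]
gripper_width: 19.6
gripper_force: 40.0
```

>>> servo_tool(rows=[[0,0,0.005,0,0],[0,0,0.01,0,0],[0,0,0.01,0,0],[0,0,0.01,0,0]])

```text
time_s: 18.18
ee_pos: [567.5, -189.7, 122.3]
ee_rot: [-180.0, 0.0, 76.1]
force: [-0.1, 0.1, -4.4]
gripper_width: 19.7
gripper_force: 40.0
```

>>> servo_tool(rows=[[0,0,0.005,0,0],[0,0,0.01,0,0],[0,0,0.01,0,0],[0,0,0.01,0,0]])

```text
time_s: 18.52
ee_pos: [567.4, -189.7, 120.2]
ee_rot: [-180.0, 0.0, 76.1]
force: [0.3, 0.5, -5.0]
gripper_width: 19.4
gripper_force: 40.0
```

>>> servo_tool(rows=[[0,0,0.005,0,0],[0,0,0.01,0,0],[0,0,0.01,0,0],[0,0,0.01,0,0]])

```text
time_s: 18.85
ee_pos: [567.9, -189.7, 119.3]
ee_rot: [179.9, 0.0, 76.1]
force: [-0.4, 1.4, 2.2]
gripper_width: 20.0
gripper_force: 40.0
```

>>> servo_tool(rows=[[0,0,0.005,0,0],[0,0,0.005,0,0],[0,0,0.005,0,0]])

```text
time_s: 19.1
ee_pos: [568.2, -189.7, 119.1]
ee_rot: [179.9, -0.0, 76.1]
force: [-1.3, 2.1, 6.7]
gripper_width: 19.6
gripper_force: 40.0
```

On the floor. Easing off, opening and retreating upward.

>>> servo_tool(rows=[[0,0,-0.005,0,0],[0,0,-0.005,0,0.4],[0,0,-0.005,0,0.5],[0,0,-0.005,0,0.6],[0,0,-0.005,0,0.8],[0,0,-0.005,0,0.8],[0,0,-0.005,0,0.8],[0,0,-0.005,0,0.8],[0,0,-0.005,0,0.8],[0,0,-0.005,0,0.8]])

```text
time_s: 19.93
ee_pos: [567.5, -189.8, 118.3]
ee_rot: [180.0, 0.0, 76.1]
force: [-0.4, 0.9, -0.1]
gripper_width: 72.9
gripper_force: 0.0
```

>>> servo_tool(rows=[[0,0,-0.05,0,0.8],[0,0,-0.12,0,0.8],[0,0,-0.25,0,0.8],[0,0,-0.4,0,0.8],[0,0,-0.55,0,0.8],[0,0,-0.7,0,0.8],[0,0,-0.8,0,0.8],[0,0,-0.8,0,0.8],[0,0,-0.8,0,0.8],[0,0,-0.8,0,0.8]])

```text
time_s: 20.77
ee_pos: [566.9, -189.5, 277.7]
ee_rot: [-179.9, -0.0, 76.1]
force: [0.3, -0.5, -1.2]
gripper_width: 73.3
gripper_force: 0.0
```

```bash
python3 - <<'E'
from h import *
s=state(); print(s["time_s"],s["ee_pos"],s["force"],s["qvel"].round(2))
sd=vision.camera_info("side"); f=vision.grab_frame("side"); y=np.radians(-13.9); R=np.array([[np.cos(y),-np.sin(y),0],[np.sin(y),np.cos(y),0],[0,0,1]])
# dark handle top + dial unchanged
a=cv2.imread("pics/side0.png")[:,:,::-1]; print("dial diff",np.abs(f[235:285,290:330].astype(int)-a[235:285,290:330]).mean())
P=np.array([567.5,-189.7,5])+np.array([[0,0,132],[0,30,132],[0,-30,132]])@R.T
q=proj(sd,P); print(q.round(), [f[int(v),int(u)].tolist() for u,v in q])
w=vision.camera_info("wrist"); g=vision.grab_frame("wrist"); q=proj(w,P); print(q.round(),[g[int(v),int(u)].tolist() for u,v in q if 0<=v<420 and 0<=u<560])
E
```

```text
20.7667 [ 566.92016564 -189.54416328  277.69062193] [ 0.2878495  -0.51721116 -1.18795471] [ 0.04  0.89  1.22  0.01 -0.13 -0.07]
dial diff 8.757
[[334. 171.]
 [328. 177.]
 [340. 166.]] [[3, 5, 8], [16, 17, 16], [203, 200, 185]]
[[277. 201.]
 [277. 173.]
 [277. 228.]] [[15, 13, 15], [17, 14, 17], [106, 104, 103]]
```

```bash
python3 - <<'E'
from h import *
w=vision.camera_info("wrist"); g=vision.grab_frame("wrist").mean(2).astype(int); print(g[130:250:3,277].tolist()); print(g[190,220:340:3].tolist())
for r in (160,190,215):
    c=np.where(g[r,240:320]<30)[0]+240; print(r,c.min(),c.max(),atz(w,((c.min()+c.max())/2,r),137).round())
s=state(); print(s["qvel"].round(2),s["force"].round(1))
E
```

```text
[77, 79, 77, 76, 76, 77, 75, 74, 76, 50, 44, 50, 73, 7, 11, 16, 15, 11, 12, 10, 12, 12, 7, 12, 10, 11, 19, 39, 36, 36, 35, 37, 30, 139, 143, 142, 143, 140, 49, 44]
[143, 127, 129, 128, 130, 129, 130, 130, 129, 130, 128, 132, 130, 55, 54, 51, 44, 14, 16, 12, 12, 13, 15, 75, 75, 75, 61, 151, 152, 151, 152, 151, 151, 148, 149, 150, 147, 148, 147, 147]Traceback (most recent call last):
  File "<stdin>", line 4, in <module>
    return umr_minimum(a, axis, None, out, keepdims, initial, where)
ValueError: zero-size array to reduction operation minimum which has no identity
```

```bash
python3 -c "
from workcell import *
s=state(); print(s['qvel'].round(2),s['force'].round(1),s['time_s']); print(job_done())"
```

```text
[-0.04  0.09 -0.39  0.1  -0.08  0.05] [-0.2 -0.2  0.2] 20.9167
the job is handed in; nothing more can be done
None
```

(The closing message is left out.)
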